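Change the board magazine over to the long size and load it

ROBOT

A 6-joint arm with a two-finger parallel gripper is mounted at the origin on the work surface. World frame = base frame: x ahead of the robot, y to its left, z up, the work surface at z = 0. Lengths are in m, angles in rad, forces in N, time in s.
With the tool pointing down it reaches from about 0.25 to 0.725 m from the base axis. Payload 4 kg.
Tool frame: the origin (TCP) lies between the finger pads; the fingertips stand 11 mm ahead of it and the grasp point (between the pads) lies 8 mm behind it (bot.tip_extent is the distance from the TCP to the fingertips, in m); z points along the fingers, y is the line along which they close (so a half turn about z gives the same grasp; the last joint's range is limited). The gripper opens to 85 mm and grips with 20 to 120 N. Pads are 22 mm wide; open, the fingers measure 114 mm over their backs; the gripper's body (76 mm by 85 mm) begins 54 mm behind the grasp point. The pads swing forward as they close: fully open they stand 13 mm farther back than shut.
Start: joints at [-1.101, 0.241, 0.005, 1.335, 0, 1.571], TCP at [0.226, -0.446, 0.242] pointing down, gripper open.
Joint ranges: [-2.72, 2.72], [-1.05, 1.87], [-1.09, 1.28], [-1.99, 2.15], [-1.42, 1.44], [-3.14, 3.14]. Speed limits (rad/s): [2.79, 2.79, 3.14, 3.14, 3.14, 3.14].

INTERFACE

Orientations are given as a unit quaternion [x, y, z, w].
In Python, from workcell import bot gives the robot as it stands. The module is installed in compiled form; this text tells all that it offers.
- The arm moves only by the tool drive_tool, never from a script. Its argument "rows" is a list of rows, each an object of numbers: "dx", "dy", "dz": the shift along the tool's x, y, z in units of 50 mm (1.0 is 50 mm); "wx", "wy", "wz": the turn, a rotation vector about the tool's x, y, z in units of 5 degrees (1.0 is 5 degrees); "hand": the finger opening in mm, from 0 to 85.4. A call has 1 to 20 rows; each row is the pose to reach, as a shift and turn from the pose commanded when the call began, along the tool's axes at that moment; what a row does not reach only later rows make up. A row lasts 1/10 s, in which the tool goes at most 50 mm and 8.59 degrees, less where a joint would pass 70% of its speed; a pose out of reach is approached as far as the arm can. A call with a gripper value outside its range is refused whole. The fingers move at their own pace and stop on an object; the grip force is fixed at half the most. Time passes only in rows, so rows that repeat a pose let the fingers close. It gives the time, the measured TCP pose, the force, the opening and the grip force at its end, in the units of the state.
- bot.get_obs(): the state, without advancing time (a new reading comes with each control period).
- bot.camera(name): name is "scene" or "side" or "wrist"; returns the picture (384x512x3 uint8, red, green, blue); there is no depth.
- bot.get_calibration(name): a dict with "vfov" (degrees; the focal length in pixels is half the picture's height over the tangent of half this angle, whatever the lens; pixels are square), "cx", "cy" (the principal point, pixels), "origin" and "rotation" of the camera in the world; the wrist camera has in their place "mount" (4x4, takes a point from camera to tool coordinates, whose origin is the TCP and whose axes are the flange's). Camera axes: x right, y up, looking along -z (the intrinsics and any distortion apply to the point x, -y, -z); pixel columns grow to the right and rows downward; lengths in m; the calibration is good to about 2 mm. A picture is of the moment at which its call begins: read the wrist's pose just before it. get_calibration takes no time and is no camera call.
- bot.job_done(): hands the job in; it is judged then, once.
Trained networks look in the newest picture that a camera, given by its name, has taken for a name from the list of things; names that differ only in an ending like _2 or _b are one class to them, and where a whole thing is asked for, a point or a joint stands for the part that bears it (a point fixed in the world has none). Each returns a list of dicts, best first, with "score" (0 to 1); they miss things now and then, are a little off and sometimes report something else, mostly with a low value. They report only what shows in the picture. A call takes as long as a camera call. They do not tell look-alikes from the thing itself.
- bot.look_for(camera, thing): "extent" ([centre column, centre row, width, height] in pixels, round what is visible of it).
- bot.outline_of(camera, thing): "region" (384x512 bool, what is visible of it) and "extent" ([centre column, centre row, width, height] in pixels, round what is visible of it).
The state is a dict: "clock": time; "joint_pos": joint angles; "joint_vel": joint speeds; "tau": joint torques, N m; "eef_pos": TCP position; "tool_rot": TCP orientation; "ft_force": force on the tool from outside, world axes, zero at the start; "ft_torque": the same for the moment, N m; "grip_width": finger opening in m; "grasp_force": force on a finger pad.
Only numpy, scipy, OpenCV 4.12 (cv2) and the standard library are available. Lean on these libraries where they do the work, as an engineer would, in place of code of your own. Each camera call takes 0.05 s, during which the arm holds its last target. There are 200 camera calls.

TASK

Change the board magazine over to the long serving boards: slide its size guide outward by the black grip until it is fully against the end stop. Then lay both long boards flat and square in the magazine, one on top of the other, and leave the guide at its stop. Leave the short board, the carton and the tape dispenser where they are.

Things in the scene. Friction and masses are not known exactly. Their poses are not given: they have to be found in the camera images.
- magazine: Fixed bench-top board magazine: grey housing with flat metal deck, 150 mm wide (x), 315 mm long (y, -150 to +165 mm), deck 50 mm above the bench. Origin on the bench under the pocket centre, z up. A fixed end guide stands at y = -78 mm (inner face), the sliding size guide faces it. Behind the fixed one are low outfeed rollers, to y = -150 mm, at most 12 mm above the deck.
- fixed_guide (a point): Foot of the fixed end guide's inner face, on the deck. Both end guides are alike: upright 4 mm steel sheet, 45 mm high, with a 16 mm long return lip at each corner (lips' inner faces 35 mm either side of the pocket's centre line). Top edges are folded outward 7 mm as a lead-in; tops 53 mm above the deck. Between the lips both long sides of the pocket are open.
- pocket (a point): Centre of the pocket floor, on the deck (50 mm above the bench), midway between the two end guides when the size guide is at its stop; axes as the magazine's. The pocket is then 156 mm long (y) and 70 mm wide (x): a long board, 150 x 64 mm, lies in it with its length along y.
- size_slide (a joint): Travel of the sliding size guide in m: 0 = short setting (pocket 101 mm long), 0.055 = its shoe against the end stop, a dark block 16 mm high on the deck at y = +144 to +159 mm. Moves along the magazine's +y, away from the fixed guide; starts within 20 mm of the short setting, needs about 5 N and stays where it is left.
- slide_grip (a point): Centre of the top of the upright black grip on the size guide, 102 mm above the bench; moves with the guide; axes as the magazine's. The grip is 26 mm along x, 16 mm along y and stands 43 mm above a flat shoe 56 mm wide along x (its top 9 mm above the deck). The guide's upright sheet is 41 mm from the grip's centre on the -y side.
- board_a: Long wooden serving board, loose, 150 x 64 x 10 mm, 50 to 100 g, lying flat on the bench. Origin at the centre of its underside, x along its length, y across its width, z up. Identical to the other long board.
- board_b: The other long wooden serving board, 150 x 64 x 10 mm, 50 to 100 g, lying flat on the bench; origin at the centre of its underside, x along its length, y across its width, z up.
- short_board: Short wooden serving board of the previous size, 95 x 64 x 10 mm, lying flat on the bench; origin at the centre of its underside, x along its length. Stays where it is.
- carton: Closed brown carton, 210 x 140 x 45 mm high, origin at the centre of its underside. Stays where it is.
- tape_gun: Hand tape dispenser lying on its side: brown tape roll of 84 mm diameter, 55 mm high, with a grey handle reaching about 145 mm from the roll's axis and a steel front reaching 110 mm. Origin on the bench under the roll's axis. Stays where it is.
Things that resemble listed ones, but are neither listed nor needed, are in the scene too. What is shaped like the board_a but turquoise is not meant. Leave any yellow look-alike of the board_b alone.

How it is judged:
By the outcome, as a careful person would: the job done as asked, in the order asked, and still so for the second after the job is handed in, with the robot touching nothing.
It also fails if it takes over 72 s, if anything falls off the work surface, if the arm or the gripper's body presses on something with over 40 N, if the wrist force passes 120 N, or if a joint passes its speed limit or range.

## Working session

There is one attempt and no reset: what is moved stays moved. The work goes in short steps, Python scripts to look and compute and a tool call to move; the robot and the scene stay as the last step left them, time stands still between calls to the robot, and variables do not carry over. Pictures are saved under pics/ and viewed, at most 10 in all, crops included, and the job is handed in when it is done.

Besides the shell and the picture viewer there is one more tool, called after "Emit:" as name(argument=value, ...), one argument or row to a line, values as JSON. drive_tool: Moves the arm, as the interface text tells. Its arguments: {"type":"object","properties":{"rows":{"type":"array","items":{"type":"object","properties":{"dx":{"type":"number"},"dy":{"type":"number"},"dz":{"type":"number"},"wx":{"type":"number"},"wy":{"type":"number"},"wz":{"type":"number"},"hand":{"type":"number"}}}}},"required":["rows"]}

```bash
mkdir -p pics
cat > h.py <<'E'
import numpy as np, cv2
from workcell import bot
from scipy.spatial.transform import Rotation as R
def cam(name, obs=None):
    c=bot.get_calibration(name)
    if 'mount' in c:
        o=obs or bot.get_obs(); M=np.array(c['mount']); T=np.eye(4)
        T[:3,:3]=R.from_quat(o['tool_rot']).as_matrix(); T[:3,3]=o['eef_pos']
        W=T@M; return c,W[:3,3],W[:3,:3]
    return c,np.array(c['origin']),np.array(c['rotation'])
def topix(C,p):
    c,o,r=C; f=192/np.tan(np.radians(c['vfov']/2)); q=(np.atleast_2d(p)-o)@r
    return np.c_[c['cx']+f*q[:,0]/-q[:,2], c['cy']+f*q[:,1]/q[:,2]]
def ray(C,px,z):
    c,o,r=C; f=192/np.tan(np.radians(c['vfov']/2)); px=np.atleast_2d(px).astype(float)
    d=np.c_[(px[:,0]-c['cx'])/f,-(px[:,1]-c['cy'])/f,-np.ones(len(px))]@r.T
    return o+d*((z-o[2])/d[:,2])[:,None]
def save(n,im): cv2.imwrite('pics/'+n,cv2.cvtColor(im,cv2.COLOR_RGB2BGR))
E
python3 - <<'E'
from h import *
for n in('scene','side','wrist'):
    c=bot.get_calibration(n); print(n,{k:(np.round(v,3).tolist()) if not isinstance(v,str) else v for k,v in c.items()})
a=bot.camera('scene')
for t in('magazine','board_a','short_board','size_slide','carton','tape_gun'):
    C=cam('scene')
    for d in bot.look_for('scene',t)[:5]: print(t,round(d['score'],2),np.round(d['extent']),ray(C,d['extent'][:2],0.01).round(3))
b=bot.camera('side')
save('scene.png',cv2.resize(a,(800,600)));save('side.png',b)
E
```

```text
scene {'vfov': 44.048, 'cx': 248.453, 'cy': 185.434, 'origin': [1.164, 0.562, 1.03], 'rotation': [0.15, 0.337, 0.854, 0.367]}
side {'vfov': 45.029, 'cx': 258.027, 'cy': 193.225, 'origin': [0.076, 0.801, 1.019], 'rotation': [-0.093, 0.38, 0.898, -0.202]}
wrist {'vfov': 67.973, 'cx': 259.262, 'cy': 184.85, 'mount': [[0.0, 0.946, 0.324, 0.084], [1.0, -0.0, -0.0, 0.001], [-0.0, 0.324, -0.946, -0.13], [0.0, 0.0, 0.0, 1.0]]}Traceback (most recent call last):
  File "<stdin>", line 7, in <module>
  File "h.py", line 16, in ray
    d=np.c_[(px[:,0]-c['cx'])/f,-(px[:,1]-c['cy'])/f,-np.ones(len(px))]@r.T
      ~~~~~~~~~~~~~~~~~~~~~~~~~~~~~~~~~~~~~~~~~~~~~~~~~~~~~~~~~~~~~~~~~^~~~
ValueError: matmul: Input operand 1 has a mismatch in its core dimension 0, with gufunc signature (n?,k),(k,m?)->(n?,m?) (size 4 is different from 3)
```

```bash
sed -i "s/np.array(c\['rotation'\])/R.from_quat(c['rotation']).as_matrix()/" h.py
python3 - <<'E'
from h import *
a=bot.camera('scene')
print(bot.get_calibration('scene').keys())
for t in('magazine','board_a','short_board','size_slide','carton','tape_gun'):
    C=cam('scene')
    for d in bot.look_for('scene',t)[:5]: print(t,round(d['score'],2),np.round(d['extent']),ray(C,d['extent'][:2],0.01).round(3))
b=bot.camera('side')
save('scene.png',cv2.resize(a,(800,600)));save('side.png',cv2.resize(b,(800,600)))
E
```

```text
dict_keys(['vfov', 'cx', 'cy', 'origin', 'rotation'])
magazine 0.79 [323. 262. 131. 123.] [[0.521 0.233 0.01 ]]
board_a 0.96 [254. 125.  48.  16.] [[ 0.243 -0.265  0.01 ]]
board_a 0.92 [246. 191.  46.  37.] [[ 0.479 -0.08   0.01 ]]
board_a 0.64 [213. 161.  47.  37.] [[ 0.459 -0.239  0.01 ]]
board_a 0.64 [179. 246.  50.  49.] [[ 0.743 -0.071  0.01 ]]
board_a 0.2 [230. 306.  67.  78.] [[0.775 0.149 0.01 ]]
short_board 0.73 [187. 138.  33.  18.] [[ 0.442 -0.379  0.01 ]]
size_slide 0.61 [334. 256.  43.  48.] [[0.488 0.243 0.01 ]]
carton 0.72 [134. 207.  93.  73.] [[ 0.743 -0.265  0.01 ]]
tape_gun 0.83 [230. 306.  61.  81.] [[0.775 0.147 0.01 ]]
tape_gun 0.38 [325. 261. 129. 124.] [[0.516 0.237 0.01 ]]
```

View pics/scene.png

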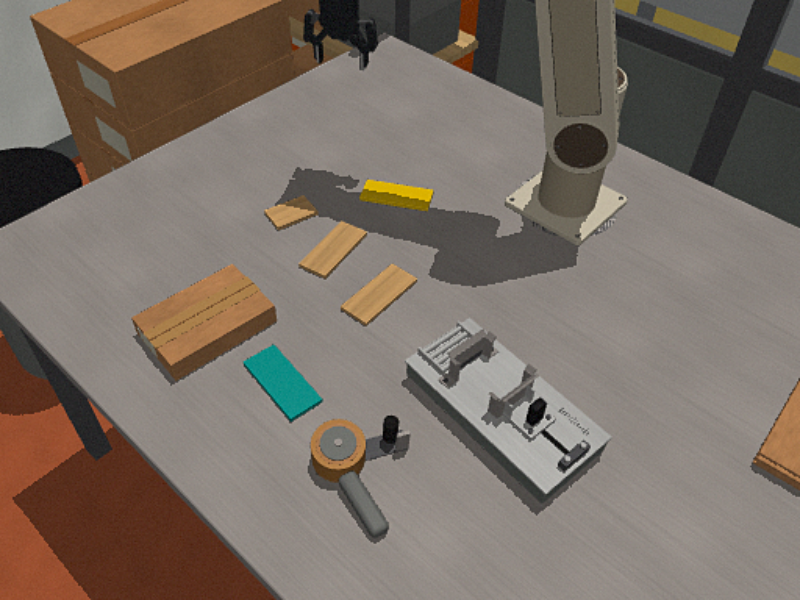

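View pics/side.png

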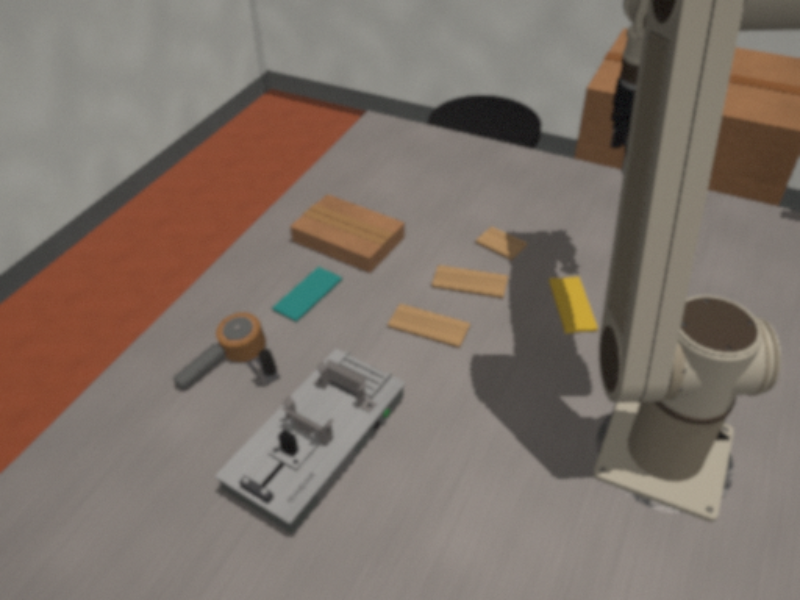

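```bash
cat >> h.py <<'E'
from scipy.optimize import minimize
def hullmask(C,boxes,pose,S=4):
    x,y,a=pose; m=np.zeros((384*S,512*S),np.uint8); c,s=np.cos(a),np.sin(a)
    for x0,x1,y0,y1,z0,z1 in boxes:
        P=np.array([(X,Y,Z) for X in(x0,x1) for Y in(y0,y1) for Z in(z0,z1)])
        W=np.c_[x+c*P[:,0]-s*P[:,1], y+s*P[:,0]+c*P[:,1], P[:,2]]
        h=cv2.convexHull(((topix(C,W)+.5)*S).round().astype(np.int32)); cv2.fillConvexPoly(m,h,255)
    return cv2.resize(m,(512,384),interpolation=cv2.INTER_AREA)/255.
def fit(views,boxes,p0):
    def cost(p):
        p=[p[0],p[1],p[2]]; t=0
        for C,reg in views:
            m=hullmask(C,boxes,p); t+=1-np.minimum(m,reg).sum()/np.maximum(m,reg).sum()
        return t/len(views)
    sim=np.array(p0)+np.array([[0,0,0],[.015,0,0],[0,.015,0],[0,0,.2]])
    r=minimize(cost,p0,method='Nelder-Mead',options=dict(initial_simplex=sim,xatol=1e-4,fatol=1e-4))
    return r.x,1-r.fun
BOARD=[(-.075,.075,-.032,.032,0,.01)]
MAG=[(-.075,.075,-.15,.165,0,.05)]
E
python3 - <<'E'
from h import *
Cs={n:cam(n) for n in('scene','side')}
bot.camera('scene');bot.camera('side')
def regs(t,p):
    v=[]
    for n in Cs:
        q=topix(Cs[n],p)[0]
        for d in bot.outline_of(n,t):
            e=d['extent']
            if np.hypot(*(q-e[:2]))<15: v.append((Cs[n],d['region'].astype(float)));break
    return v
s=.64
S=Cs['scene']
for nm,px in(('b1',(333,249)),('b2',(379,293))):
    p=ray(S,np.array(px)*s,.01)[0]; v=regs('board_a',p); 
    e=ray(S,np.array([(-1,1),(1,-1)])*10+np.array(px)*s,.01)
    best=max((fit(v,BOARD,[p[0],p[1],a]) for a in(0,.8,1.6,2.4)),key=lambda r:r[1])
    print(nm,len(v),best,[fit([w],BOARD,best[0]) for w in v])
p=ray(S,np.array((510,410))*s,.03)[0]; v=regs('magazine',p)
d=ray(S,np.array([(460,345),(575,450)])*s,.05);d=d[1]-d[0];a=np.arctan2(d[1],d[0])-np.pi/2
b=fit(v,MAG,[p[0],p[1],a]); print('mag',len(v),a,b,[fit([w],MAG,b[0]) for w in v])
for px in((290,212),(397,193),(283,382),(338,450),(390,425),(385,530),(205,320)): print(px,ray(S,np.array(px)*s,.01).round(3))
E
```

```text
b1 2 (array([ 0.44683918, -0.25325495,  3.35936495]), np.float64(0.9268591832431619)) [(array([ 0.44783156, -0.25214285,  3.35128582]), np.float64(0.9474449007121746)), (array([ 0.44559853, -0.25537524,  3.33875229]), np.float64(0.9295596946303702))]
b2 1 (array([ 0.47122825, -0.10133831,  3.18689459]), np.float64(0.9103258102833872)) [(array([ 0.47122825, -0.10133831,  3.18689459]), np.float64(0.9103258102833872))]
mag 2 -0.14584528823160703 (array([ 0.52675882,  0.2170035 , -0.12489913]), np.float64(0.9318960909442902)) [(array([ 0.51935491,  0.21908756, -0.11683864]), np.float64(0.9366821085158686)), (array([ 0.52912056,  0.21374469, -0.12185571]), np.float64(0.9470841147465031))]
(290, 212) [[ 0.437 -0.391  0.01 ]]
(397, 193) [[ 0.236 -0.272  0.01 ]]
(283, 382) [[ 0.736 -0.071  0.01 ]]
(338, 450) [[0.764 0.09  0.01 ]]
(390, 425) [[0.674 0.118 0.01 ]]
(385, 530) [[0.809 0.235 0.01 ]]
(205, 320) [[ 0.742 -0.278  0.01 ]]
```

Run:
```python
from h import *
o=bot.get_obs(); print(o['clock'],o['eef_pos'],o['joint_pos'],o['grip_width'],bot.tip_extent);print(R.from_quat(o['tool_rot']).as_matrix().round(3))
```

```text
0.9 [ 0.22633292 -0.44581808  0.24230651] [-1.10101764e+00  2.40581789e-01  4.97631823e-03  1.33521985e+00
 -1.02174329e-05  1.57081032e+00] 0.08512242047522764 0.011
[[ 0.892  0.453 -0.   ]
 [ 0.453 -0.892  0.   ]
 [-0.    -0.    -1.   ]]
```

Emit:
drive_tool(
  rows=[
    {"dx": 1.0, "dy": -0.4, "wz": 1},
    {"dx": 2.0, "dy": -0.85, "wz": 2},
    {"dx": 3.0, "dy": -1.3, "wz": 3},
    {"dx": 4.0, "dy": -1.7, "wz": 3},
    {"dx": 5.0, "dy": -2.1, "wz": 3},
    {"dx": 6.0, "dy": -2.5, "wz": 3},
    {"dx": 6.4, "dy": -2.7, "wz": 3},
    {"dx": 6.4, "dy": -2.7, "wz": 3},
    {"dx": 6.4, "dy": -2.7, "wz": 3},
    {"dx": 6.4, "dy": -2.7, "wz": 3},
  ],
)

```text
invalid input at $.rows[0]: expected keys dx, dy, dz, wx, wy, wz, hand
```

```bash
cat > seg.py <<'E'
from h import *
def run(tag,things):
    o=bot.get_obs(); C=cam('wrist',o); im=bot.camera('wrist'); save(tag+'.png',im); np.save(tag+'.npy',im)
    print(o['eef_pos'].round(4) if hasattr(o['eef_pos'],'round') else o['eef_pos'], R.from_quat(o['tool_rot']).as_matrix()[:,0].round(4), np.abs(o['joint_vel']).max())
    out=[]
    for t,boxes,z in things:
        for d in bot.outline_of('wrist',t)[:4]:
            p=ray(C,d['extent'][:2],z)[0]; print(t,round(d['score'],2),np.round(d['extent']),p.round(3))
            if boxes is not None and d['score']>.5:
                r=max((fit([(C,d['region'].astype(float))],boxes,[p[0],p[1],a]) for a in(-.1,.2,1.3)),key=lambda r:r[1]); print('  fit',r[0].round(4),round(r[1],3))
    return C,im
E
python3 -c "
from seg import *
run('w1',[('board_a',BOARD,.01)])"
```

```text
[ 0.2263 -0.4458  0.2423] [ 0.8917  0.4527 -0.    ] 0.001523851240447951
board_a 0.58 [137.  83. 137.  63.] [ 0.24  -0.276  0.01 ]
  fit [ 0.2378 -0.2777 -1.0517] 0.975
```

View pics/w1.png

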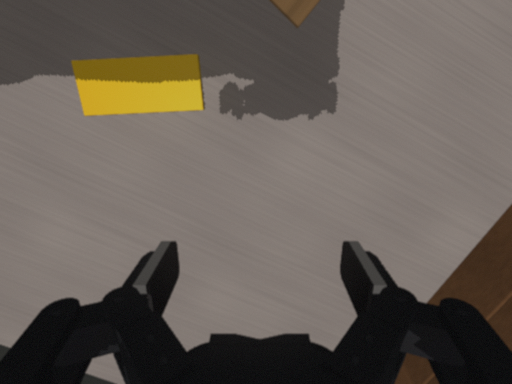

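Emit:
drive_tool(
  rows=[
    {"dx": 1.0, "dy": -0.4, "dz": 0, "wx": 0, "wy": 0, "wz": 1, "hand": 85},
    {"dx": 2.0, "dy": -0.85, "dz": 0, "wx": 0, "wy": 0, "wz": 2, "hand": 85},
    {"dx": 3.0, "dy": -1.3, "dz": 0, "wx": 0, "wy": 0, "wz": 3, "hand": 85},
    {"dx": 4.0, "dy": -1.7, "dz": 0, "wx": 0, "wy": 0, "wz": 3, "hand": 85},
    {"dx": 5.0, "dy": -2.1, "dz": 0, "wx": 0, "wy": 0, "wz": 3, "hand": 85},
    {"dx": 6.0, "dy": -2.7, "dz": 0, "wx": 0, "wy": 0, "wz": 3, "hand": 85},
    {"dx": 6.0, "dy": -2.7, "dz": 0, "wx": 0, "wy": 0, "wz": 3, "hand": 85},
    {"dx": 6.0, "dy": -2.7, "dz": 0, "wx": 0, "wy": 0, "wz": 3, "hand": 85},
    {"dx": 6.0, "dy": -2.7, "dz": 0, "wx": 0, "wy": 0, "wz": 3, "hand": 85},
    {"dx": 6.0, "dy": -2.7, "dz": 0, "wx": 0, "wy": 0, "wz": 3, "hand": 85},
  ],
)

```text
clock: 2.0
eef_pos: [0.4322, -0.1903, 0.2423]
tool_rot: [0.995, 0.103, -0.0, 0.0]
ft_force: [0.2, 0.3, 0.6]
grip_width: 0.0847
grasp_force: 0.0
```

```bash
python3 -c "
from seg import *
run('w2',[('board_a',BOARD,.01),('short_board',None,.01)])"
```

```text
[ 0.4322 -0.1903  0.2423] [ 9.786e-01  2.056e-01 -4.000e-04] 0.01848252645981765
board_a 0.85 [201. 105.  58. 135.] [ 0.48  -0.108  0.01 ]
  fit [ 0.4738 -0.1026  0.0577] 0.975
board_a 0.85 [310. 149.  49. 114.] [ 0.455 -0.253  0.01 ]
  fit [ 0.4489 -0.2533  0.2064] 0.97
board_a 0.83 [287. 285. 100.  61.] [ 0.244 -0.274  0.01 ]
  fit [ 0.2387 -0.2771  2.0951] 0.974
board_a 0.34 [ 27.  56.  54. 110.] [0.493 0.098 0.01 ]
short_board 0.58 [411. 185.  79.  76.] [ 0.435 -0.399  0.01 ]
```

View pics/w2.png

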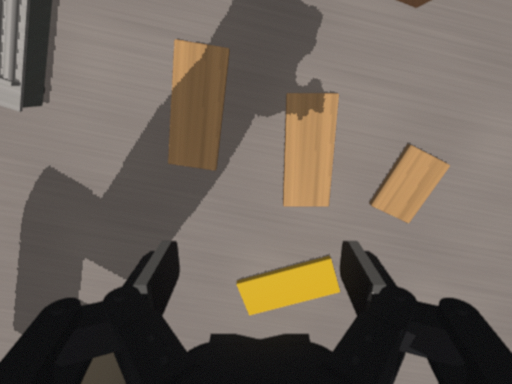

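Emit:
drive_tool(
  rows=[
    {"dx": 0.4, "dy": -0.8, "dz": -0.1, "wx": 0, "wy": 0, "wz": -1.6, "hand": 85},
    {"dx": 0.8, "dy": -1.6, "dz": -0.2, "wx": 0, "wy": 0, "wz": -3.2, "hand": 85},
    {"dx": 1.2, "dy": -2.4, "dz": -0.3, "wx": 0, "wy": 0, "wz": -4.8, "hand": 85},
    {"dx": 1.6, "dy": -3.2, "dz": -0.4, "wx": 0, "wy": 0, "wz": -6.4, "hand": 85},
    {"dx": 2.0, "dy": -4.0, "dz": -0.4, "wx": 0, "wy": 0, "wz": -8, "hand": 85},
    {"dx": 2.4, "dy": -4.8, "dz": -0.4, "wx": 0, "wy": 0, "wz": -9.6, "hand": 85},
    {"dx": 2.8, "dy": -5.6, "dz": -0.4, "wx": 0, "wy": 0, "wz": -11.2, "hand": 85},
    {"dx": 3.2, "dy": -6.3, "dz": -0.4, "wx": 0, "wy": 0, "wz": -12.8, "hand": 85},
    {"dx": 3.4, "dy": -6.6, "dz": -0.4, "wx": 0, "wy": 0, "wz": -14.2, "hand": 85},
    {"dx": 3.4, "dy": -6.6, "dz": -0.4, "wx": 0, "wy": 0, "wz": -14.2, "hand": 85},
    {"dx": 3.4, "dy": -6.6, "dz": -0.4, "wx": 0, "wy": 0, "wz": -14.2, "hand": 85},
    {"dx": 3.4, "dy": -6.6, "dz": -0.4, "wx": 0, "wy": 0, "wz": -14.2, "hand": 85},
  ],
)

```text
clock: 3.35
eef_pos: [0.5307, 0.1668, 0.2624]
tool_rot: [0.751, 0.661, -0.0, 0.0]
ft_force: [-0.2, -0.6, -0.1]
grip_width: 0.0847
grasp_force: 0.0
```

```bash
python3 -c "
from seg import *
C,im=run('w3',[('magazine',None,.05),('slide_grip',None,.102)])
save('w3b.png',cv2.resize(im,(768,576),interpolation=cv2.INTER_CUBIC))"
```

```text
[0.5307 0.1668 0.2624] [ 1.267e-01  9.919e-01 -5.000e-04] 0.007678328536283677
magazine 0.93 [249. 116. 143. 229.] [0.526 0.219 0.05 ]
slide_grip 0.87 [252.  69.  89.  82.] [0.537 0.267 0.102]
slide_grip 0.23 [252. 116. 145. 227.] [0.532 0.223 0.102]
```

View pics/w3b.png

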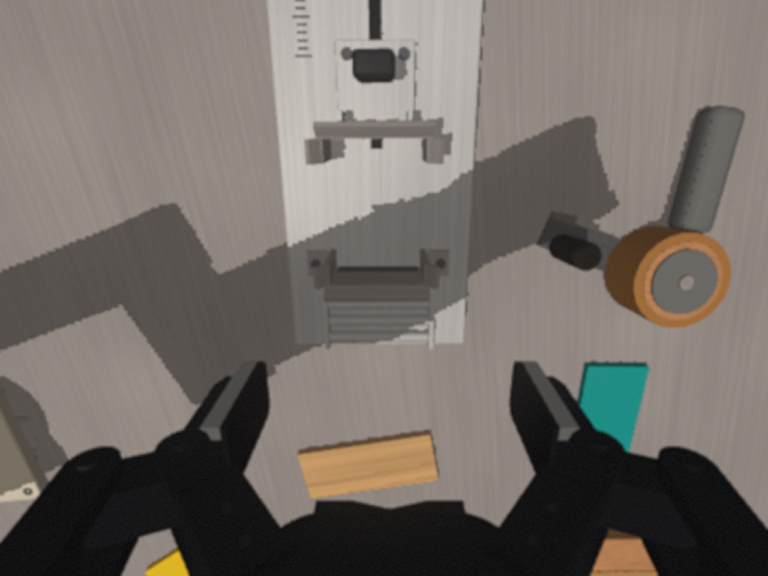

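Run:
```python
from h import *
C=cam('wrist'); k=lambda *p:(np.array(p)+.5)/1.5-.5
e=ray(C,k((270,2),(296,343),(464,343),(482,2)),.05); print(e.round(4))
mid=[(e[0]+e[3])/2,(e[1]+e[2])/2]; d=mid[0]-mid[1]; w=np.linalg.norm(e[2]-e[1]); yaw=np.arctan2(d[1],d[0])-np.pi/2
print('w',w,np.linalg.norm(e[3]-e[0]),'yaw',yaw)
ey=np.array([-np.sin(yaw),np.cos(yaw),0]);ex=np.array([np.cos(yaw),np.sin(yaw),0])
org=mid[1]+.15*ey; print('org',org, 'lines', [np.arctan2(*(a-b)[[1,0]])-np.pi/2 for a,b in((e[0],e[1]),(e[3],e[2]))])
# refine by fit on row/col: local coordinates of features
def loc(p,z): q=ray(C,k(p),z)-org; return np.c_[q@ex,q@ey].round(4).tolist()
print('grip top',loc((374,63),.102))
print('size lip ends',loc((305,141),.095),loc((451,141),.095)); print('fixed lips',loc((307,255),.095),loc((448,255),.095))
print('fixed top edge',loc((326,285),.103),loc((430,285),.103)); print('size top',loc((315,126),.103),loc((442,124),.103))
```

```text
[[0.4706 0.3444 0.05  ]
 [0.4367 0.082  0.05  ]
 [0.586  0.0631 0.05  ]
 [0.6168 0.3258 0.05  ]]
w 0.1505551025139293 0.14741858692835005 yaw -0.12257507641833265
org [0.52970723 0.2214018  0.05      ] lines [np.float64(-0.12850274786894356), np.float64(-0.11664685014975928)]
grip top [[-0.0003, 0.0692]]
size lip ends [[-0.0471, 0.0236]] [[0.05, 0.0232]]
fixed lips [[-0.051, -0.0551]] [[0.0512, -0.0555]]
fixed top edge [[-0.0371, -0.0754]] [[0.038, -0.0756]]
size top [[-0.0386, 0.0329]] [[0.0427, 0.0338]]
```

Emit:
drive_tool(
  rows=[
    {"dx": 0.9, "dy": -0.06, "dz": 0, "wx": 0, "wy": 0, "wz": 0, "hand": 85},
    {"dx": 1.7, "dy": -0.12, "dz": 0.4, "wx": 0, "wy": 0, "wz": 0, "hand": 60},
    {"dx": 2.46, "dy": -0.17, "dz": 0.9, "wx": 0, "wy": 0, "wz": 0, "hand": 50},
    {"dx": 2.46, "dy": -0.17, "dz": 1.6, "wx": 0, "wy": 0, "wz": 0, "hand": 50},
    {"dx": 2.46, "dy": -0.17, "dz": 2.3, "wx": 0, "wy": 0, "wz": 0, "hand": 50},
    {"dx": 2.46, "dy": -0.17, "dz": 3.0, "wx": 0, "wy": 0, "wz": 0, "hand": 50},
    {"dx": 2.46, "dy": -0.17, "dz": 3.4, "wx": 0, "wy": 0, "wz": 0, "hand": 50},
    {"dx": 2.46, "dy": -0.17, "dz": 3.6, "wx": 0, "wy": 0, "wz": 0, "hand": 50},
    {"dx": 2.46, "dy": -0.17, "dz": 3.6, "wx": 0, "wy": 0, "wz": 0, "hand": 50},
    {"dx": 2.46, "dy": -0.17, "dz": 3.6, "wx": 0, "wy": 0, "wz": 0, "hand": 35},
    {"dx": 2.46, "dy": -0.17, "dz": 3.6, "wx": 0, "wy": 0, "wz": 0, "hand": 20},
    {"dx": 2.46, "dy": -0.17, "dz": 3.6, "wx": 0, "wy": 0, "wz": 0, "hand": 20},
    {"dx": 2.46, "dy": -0.17, "dz": 3.6, "wx": 0, "wy": 0, "wz": 0, "hand": 20},
    {"dx": 2.46, "dy": -0.17, "dz": 3.6, "wx": 0, "wy": 0, "wz": 0, "hand": 20},
  ],
)

```text
clock: 4.9
eef_pos: [0.5365, 0.2921, 0.0844]
tool_rot: [0.749, 0.662, 0.0, -0.001]
ft_force: [-5.9, -0.1, 4.2]
grip_width: 0.0249
grasp_force: 61.3
```

Emit:
drive_tool(
  rows=[
    {"dx": 0.1, "dy": 0, "dz": 0, "wx": 0, "wy": 0, "wz": 0, "hand": 20},
    {"dx": 0.25, "dy": 0, "dz": 0, "wx": 0, "wy": 0, "wz": 0, "hand": 20},
    {"dx": 0.4, "dy": 0, "dz": 0, "wx": 0, "wy": 0, "wz": 0, "hand": 20},
    {"dx": 0.55, "dy": 0, "dz": 0, "wx": 0, "wy": 0, "wz": 0, "hand": 20},
    {"dx": 0.7, "dy": 0, "dz": 0, "wx": 0, "wy": 0, "wz": 0, "hand": 20},
    {"dx": 0.8, "dy": 0, "dz": 0, "wx": 0, "wy": 0, "wz": 0, "hand": 20},
    {"dx": 0.88, "dy": 0, "dz": 0, "wx": 0, "wy": 0, "wz": 0, "hand": 20},
    {"dx": 0.88, "dy": 0, "dz": 0, "wx": 0, "wy": 0, "wz": 0, "hand": 20},
    {"dx": 0.88, "dy": 0, "dz": 0, "wx": 0, "wy": 0, "wz": 0, "hand": 20},
  ],
)

```text
clock: 5.8
eef_pos: [0.5418, 0.3352, 0.0844]
tool_rot: [0.749, 0.662, -0.0, -0.001]
ft_force: [-5.9, -2.1, 3.7]
grip_width: 0.0246
grasp_force: 61.4
```

Emit:
drive_tool(
  rows=[
    {"dx": 0.05, "dy": 0, "dz": 0, "wx": 0, "wy": 0, "wz": 0, "hand": 20},
    {"dx": 0.1, "dy": 0, "dz": 0, "wx": 0, "wy": 0, "wz": 0, "hand": 20},
    {"dx": 0.14, "dy": 0, "dz": 0, "wx": 0, "wy": 0, "wz": 0, "hand": 20},
    {"dx": 0.14, "dy": 0, "dz": 0, "wx": 0, "wy": 0, "wz": 0, "hand": 20},
  ],
)

```text
clock: 6.2
eef_pos: [0.5426, 0.3416, 0.0844]
tool_rot: [0.749, 0.662, -0.001, -0.0]
ft_force: [-7.0, -3.4, 5.5]
grip_width: 0.0247
grasp_force: 61.5
```

Emit:
drive_tool(
  rows=[
    {"dx": 0.04, "dy": 0, "dz": 0, "wx": 0, "wy": 0, "wz": 0, "hand": 20},
    {"dx": 0.08, "dy": 0, "dz": 0, "wx": 0, "wy": 0, "wz": 0, "hand": 20},
    {"dx": 0.08, "dy": 0, "dz": 0, "wx": 0, "wy": 0, "wz": 0, "hand": 20},
  ],
)

```text
clock: 6.5
eef_pos: [0.5429, 0.344, 0.0844]
tool_rot: [0.75, 0.662, -0.002, 0.0]
ft_force: [-7.2, -6.8, 6.0]
grip_width: 0.0249
grasp_force: 61.7
```

Emit:
drive_tool(
  rows=[
    {"dx": 0.04, "dy": 0, "dz": 0, "wx": 0, "wy": 0, "wz": 0, "hand": 20},
    {"dx": 0.08, "dy": 0, "dz": 0, "wx": 0, "wy": 0, "wz": 0, "hand": 20},
    {"dx": 0.08, "dy": 0, "dz": 0, "wx": 0, "wy": 0, "wz": 0, "hand": 20},
  ],
)

```text
clock: 6.8
eef_pos: [0.5429, 0.3441, 0.0843]
tool_rot: [0.75, 0.661, -0.005, 0.003]
ft_force: [-8.3, -16.7, 10.7]
grip_width: 0.0249
grasp_force: 62.2
```

Emit:
drive_tool(
  rows=[
    {"dx": 0, "dy": 0, "dz": 0, "wx": 0, "wy": 0, "wz": 0, "hand": 50},
    {"dx": 0, "dy": 0, "dz": 0, "wx": 0, "wy": 0, "wz": 0, "hand": 50},
    {"dx": 0, "dy": 0, "dz": 0, "wx": 0, "wy": 0, "wz": 0, "hand": 50},
    {"dx": 0, "dy": 0, "dz": -0.6, "wx": 0, "wy": 0, "wz": 0, "hand": 50},
    {"dx": 0, "dy": 0, "dz": -1.4, "wx": 0, "wy": 0, "wz": 0, "hand": 60},
    {"dx": -0.6, "dy": 0.03, "dz": -2.1, "wx": 0, "wy": 0, "wz": 0, "hand": 85},
    {"dx": -1.4, "dy": 0.06, "dz": -2.6, "wx": 0, "wy": 0, "wz": 0, "hand": 85},
    {"dx": -2.3, "dy": 0.1, "dz": -2.8, "wx": 0, "wy": 0, "wz": 0, "hand": 85},
    {"dx": -3.1, "dy": 0.13, "dz": -2.8, "wx": 0, "wy": 0, "wz": 0, "hand": 85},
    {"dx": -3.1, "dy": 0.13, "dz": -2.8, "wx": 0, "wy": 0, "wz": 0, "hand": 85},
    {"dx": -3.1, "dy": 0.13, "dz": -2.8, "wx": 0, "wy": 0, "wz": 0, "hand": 85},
    {"dx": -3.1, "dy": 0.13, "dz": -2.8, "wx": 0, "wy": 0, "wz": 0, "hand": 85},
  ],
)

```text
clock: 8.0
eef_pos: [0.5326, 0.1964, 0.2224]
tool_rot: [0.749, 0.662, 0.0, -0.0]
ft_force: [-0.6, 0.6, -0.2]
grip_width: 0.0846
grasp_force: 0.0
```

```bash
python3 -c "
from seg import *
C,im=run('w4',[('magazine',None,.05),('slide_grip',None,.102)])
save('w4b.png',cv2.resize(im[0:260,90:430],(785,600),interpolation=cv2.INTER_CUBIC))"
```

```text
[0.5326 0.1964 0.2224] [1.224e-01 9.925e-01 8.000e-04] 0.015175614478859319
magazine 0.83 [250. 134. 164. 268.] [0.528 0.234 0.05 ]
slide_grip 0.8 [253.  42. 109.  85.] [0.543 0.313 0.102]
```

View pics/w4b.png

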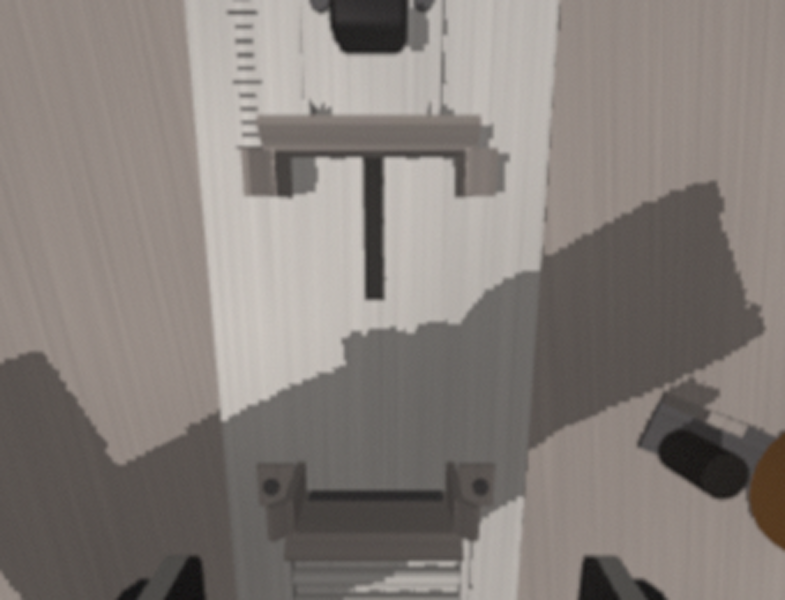

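Run:
```python
from h import *
C=cam('wrist'); k=lambda *p:(np.array(p)+.5)/2.3085-.5+np.array([90,0])
L=ray(C,k((187,2),(222,420)),.05);Rr=ray(C,k((560,2),(526,490)),.05)
print('edge yaw',[np.arctan2(*(e[0]-e[1])[[1,0]])-np.pi/2 for e in(L,Rr)])
yaw=-.1226; ey=np.array([-np.sin(yaw),np.cos(yaw),0]);ex=np.array([np.cos(yaw),np.sin(yaw),0]); org=np.array([.5297,.2214,0])
def loc(n,z,*p): q=ray(C,k(*p),z)-org; print(n,np.c_[q@ex,q@ey].round(4).tolist())
loc('deckL',.05,(187,2),(222,420));loc('deckR',.05,(560,2),(526,490))
loc('lip top',.095,(275,152),(465,152),(245,195),(505,195))
loc('lip foot',.05,(292,195),(456,195))
loc('slot',.05,(374,160),(374,298))
loc('size top edge',.103,(260,118),(480,118)); loc('sheet bend',.095,(292,155),(456,155))
loc('fixed foot',.05,(310,497),(440,497)); loc('fixed top outer',.103,(287,557),(460,557));loc('fixed lip foot',.05,(304,464),(447,464))
loc('grip base/top edge',.102,(333,22),(407,22))
```

```text
edge yaw [np.float64(-0.12562721134198496), np.float64(-0.11899340642585465)]
deckL [[-0.0752, 0.1345], [-0.0758, -0.0407]]
deckR [[0.0732, 0.1346], [0.074, -0.0776]]
lip top [[-0.0359, 0.0763], [0.0329, 0.0764], [-0.0478, 0.0616], [0.0482, 0.0617]]
lip foot [[-0.0369, 0.0621], [0.0342, 0.0621]]
slot [[-0.0012, 0.0762], [-0.0017, 0.0179]]
size top edge [[-0.0392, 0.0866], [0.0368, 0.0867]]
sheet bend [[-0.0298, 0.0753], [0.0296, 0.0754]]
fixed foot [[-0.0347, -0.0816], [0.0309, -0.0815]]
fixed top outer [[-0.0385, -0.0853], [0.0359, -0.0851]]
fixed lip foot [[-0.037, -0.0637], [0.0339, -0.0636]]
grip base/top edge [[-0.0132, 0.1158], [0.0114, 0.1158]]
```

Emit:
drive_tool(
  rows=[
    {"dx": -0.6, "dy": -0.04, "dz": 0, "wx": 0, "wy": 0, "wz": 1.6, "hand": 85},
    {"dx": -1.2, "dy": -0.08, "dz": 0, "wx": 0, "wy": 0, "wz": 3.2, "hand": 85},
    {"dx": -1.8, "dy": -0.13, "dz": 0, "wx": 0, "wy": 0, "wz": 4.8, "hand": 85},
    {"dx": -2.4, "dy": -0.17, "dz": 0, "wx": 0, "wy": 0, "wz": 6.4, "hand": 85},
    {"dx": -3.0, "dy": -0.22, "dz": 0.1, "wx": 0, "wy": 0, "wz": 8.0, "hand": 85},
    {"dx": -3.6, "dy": -0.26, "dz": 0.3, "wx": 0, "wy": 0, "wz": 9.6, "hand": 85},
    {"dx": -4.2, "dy": -0.3, "dz": 0.7, "wx": 0, "wy": 0, "wz": 11.2, "hand": 85},
    {"dx": -4.8, "dy": -0.34, "dz": 1.1, "wx": 0, "wy": 0, "wz": 12.8, "hand": 85},
    {"dx": -5.4, "dy": -0.38, "dz": 1.5, "wx": 0, "wy": 0, "wz": 14.4, "hand": 85},
    {"dx": -6.08, "dy": -0.43, "dz": 1.9, "wx": 0, "wy": 0, "wz": 15.9, "hand": 80},
    {"dx": -6.08, "dy": -0.43, "dz": 2.05, "wx": 0, "wy": 0, "wz": 15.9, "hand": 80},
    {"dx": -6.08, "dy": -0.43, "dz": 2.05, "wx": 0, "wy": 0, "wz": 15.9, "hand": 80},
    {"dx": -6.08, "dy": -0.43, "dz": 2.05, "wx": 0, "wy": 0, "wz": 15.9, "hand": 80},
  ],
)

```text
clock: 9.45
eef_pos: [0.4741, -0.1027, 0.1201]
tool_rot: [1.0, 0.031, 0.0, -0.0]
ft_force: [-0.5, 0.0, 0.3]
grip_width: 0.0802
grasp_force: 0.0
```

```bash
python3 -c "
from seg import *
run('w5',[('board_a',BOARD,.01)])"
```

```text
[ 0.4741 -0.1027  0.1201] [9.981e-01 6.180e-02 4.000e-04] 0.012821596106345166
board_a 0.93 [260. 180.  75. 166.] [ 0.481 -0.104  0.01 ]
  fit [ 0.4737 -0.1021  0.0561] 0.974
board_a 0.81 [417. 213.  75. 153.] [ 0.458 -0.25   0.01 ]
  fit [ 0.4491 -0.2527  0.2034] 0.948
board_a 0.61 [408. 368.  47.  31.] [ 0.265 -0.286  0.01 ]
  fit [ 0.2001 -0.317   0.6683] 0.689
```

Emit:
drive_tool(
  rows=[
    {"dx": 0, "dy": 0, "dz": 0.8, "wx": 0, "wy": 0, "wz": 0, "hand": 80},
    {"dx": 0, "dy": 0, "dz": 1.5, "wx": 0, "wy": 0, "wz": 0, "hand": 80},
    {"dx": 0, "dy": 0, "dz": 2.0, "wx": 0, "wy": 0, "wz": 0, "hand": 80},
    {"dx": 0, "dy": 0, "dz": 2.26, "wx": 0, "wy": 0, "wz": 0, "hand": 80},
    {"dx": 0, "dy": 0, "dz": 2.26, "wx": 0, "wy": 0, "wz": 0, "hand": 75},
    {"dx": 0, "dy": 0, "dz": 2.26, "wx": 0, "wy": 0, "wz": 0, "hand": 55},
    {"dx": 0, "dy": 0, "dz": 2.26, "wx": 0, "wy": 0, "wz": 0, "hand": 55},
    {"dx": 0, "dy": 0, "dz": 2.26, "wx": 0, "wy": 0, "wz": 0, "hand": 55},
    {"dx": 0, "dy": 0, "dz": 2.26, "wx": 0, "wy": 0, "wz": 0, "hand": 55},
  ],
)

```text
clock: 10.45
eef_pos: [0.4747, -0.1037, 0.0081]
tool_rot: [1.0, 0.03, 0.001, 0.0]
ft_force: [-1.0, 0.7, 5.0]
grip_width: 0.0619
grasp_force: 65.7
```

Emit:
drive_tool(
  rows=[
    {"dx": 0, "dy": 0, "dz": -0.5, "wx": 0, "wy": 0, "wz": 0, "hand": 55},
    {"dx": 0, "dy": 0, "dz": -1.2, "wx": 0, "wy": 0, "wz": 0, "hand": 55},
    {"dx": 0, "dy": 0, "dz": -2.0, "wx": 0, "wy": 0, "wz": 0, "hand": 55},
    {"dx": 0.1, "dy": -0.5, "dz": -2.8, "wx": 0, "wy": 0, "wz": -1.2, "hand": 55},
    {"dx": 0.25, "dy": -1.2, "dz": -3.1, "wx": 0, "wy": 0, "wz": -2.8, "hand": 55},
    {"dx": 0.4, "dy": -1.9, "dz": -3.1, "wx": 0, "wy": 0, "wz": -4.4, "hand": 55},
    {"dx": 0.55, "dy": -2.6, "dz": -3.1, "wx": 0, "wy": 0, "wz": -6.0, "hand": 55},
    {"dx": 0.7, "dy": -3.3, "dz": -3.1, "wx": 0, "wy": 0, "wz": -7.6, "hand": 55},
    {"dx": 0.85, "dy": -4.0, "dz": -3.1, "wx": 0, "wy": 0, "wz": -9.2, "hand": 55},
    {"dx": 1.0, "dy": -4.7, "dz": -3.1, "wx": 0, "wy": 0, "wz": -10.8, "hand": 55},
    {"dx": 1.15, "dy": -5.3, "dz": -3.1, "wx": 0, "wy": 0, "wz": -12.4, "hand": 55},
    {"dx": 1.3, "dy": -5.9, "dz": -3.1, "wx": 0, "wy": 0, "wz": -14.0, "hand": 55},
    {"dx": 1.42, "dy": -6.3, "dz": -3.1, "wx": 0, "wy": 0, "wz": -15.4, "hand": 55},
    {"dx": 1.46, "dy": -6.43, "dz": -3.1, "wx": 0, "wy": 0, "wz": -15.9, "hand": 55},
    {"dx": 1.46, "dy": -6.43, "dz": -3.1, "wx": 0, "wy": 0, "wz": -15.9, "hand": 55},
    {"dx": 1.46, "dy": -6.43, "dz": -3.1, "wx": 0, "wy": 0, "wz": -15.9, "hand": 55},
    {"dx": 1.46, "dy": -6.43, "dz": -3.1, "wx": 0, "wy": 0, "wz": -15.9, "hand": 55},
  ],
)

```text
clock: 12.15
eef_pos: [0.527, 0.2209, 0.1618]
tool_rot: [0.75, 0.661, -0.0, 0.0]
ft_force: [-0.6, -0.6, -1.2]
grip_width: 0.0622
grasp_force: 65.8
```

Run:
```python
from h import *
o=bot.get_obs();C=cam('wrist',o);im=bot.camera('wrist')
M=R.from_quat(o['tool_rot']).as_matrix();print(np.array(o['eef_pos']).round(4),np.arctan2(M[1,0],M[0,0]),o['grip_width'],o['ft_force'])
save('w6.png',cv2.resize(im[0:300,60:460],(800,600),interpolation=cv2.INTER_CUBIC))
```

```text
[0.527  0.2209 0.1618] 1.4456043339093245 0.06223865867211566 [-0.64702573 -0.56616428 -1.15544053]
```

View pics/w6.png

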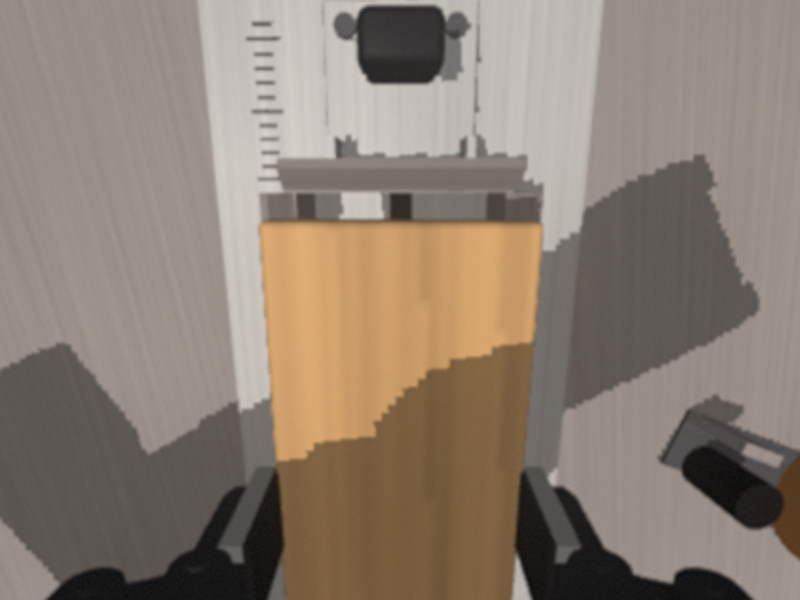

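Run:
```python
from h import *
o=bot.get_obs();C=cam('wrist',o); M=R.from_quat(o['tool_rot']).as_matrix()
k=lambda *p:(np.array(p)+.5)/2-.5+np.array([60,0])
p=ray(C,k((261,223),(541,223),(283,575),(513,575)),o['eef_pos'][2]+.002); print(((p-o['eef_pos'])@M).round(4))
yaw=-.1226; ey=np.array([-np.sin(yaw),np.cos(yaw),0]);ex=np.array([np.cos(yaw),np.sin(yaw),0]); org=np.array([.5297,.2214,0])
def loc(n,z,*p): q=ray(C,k(*p),z)-org; print(n,np.c_[q@ex,q@ey].round(4).tolist())
loc('board',o['eef_pos'][2]+.002,(261,223),(541,223))
loc('top edge',.103,(278,158),(526,158)); loc('inner lip top',.095,(297,196),(505,196)); loc('outer lip',.095,(261,196),(542,196)); loc('deck',.05,(202,20),(601,20)); loc('grip front',.102,(368,80),(437,80))
```

```text
[[ 0.0735 -0.0294 -0.002 ]
 [ 0.0735  0.0319 -0.002 ]
 [-0.0195 -0.0307 -0.002 ]
 [-0.0194  0.0318 -0.002 ]]
board [[-0.0318, 0.0727], [0.0295, 0.0725]]
top edge [[-0.0393, 0.0876], [0.038, 0.0874]]
inner lip top [[-0.0354, 0.076], [0.0335, 0.0758]]
outer lip [[-0.0474, 0.076], [0.0458, 0.0758]]
deck [[-0.0747, 0.1372], [0.0735, 0.1368]]
grip front [[-0.0108, 0.1096], [0.0099, 0.1095]]
```

Emit:
drive_tool(
  rows=[
    {"dx": 0.02, "dy": 0, "dz": 0.4, "wx": 0, "wy": 0, "wz": -0.03, "hand": 55},
    {"dx": 0.02, "dy": 0, "dz": 0.8, "wx": 0, "wy": 0, "wz": -0.03, "hand": 55},
    {"dx": 0.02, "dy": 0, "dz": 1.1, "wx": 0, "wy": 0, "wz": -0.03, "hand": 55},
    {"dx": 0.02, "dy": 0, "dz": 1.3, "wx": 0, "wy": 0, "wz": -0.03, "hand": 55},
    {"dx": 0.02, "dy": 0, "dz": 1.5, "wx": 0, "wy": 0, "wz": -0.03, "hand": 55},
    {"dx": 0.02, "dy": 0, "dz": 1.7, "wx": 0, "wy": 0, "wz": -0.03, "hand": 55},
    {"dx": 0.02, "dy": 0, "dz": 1.7, "wx": 0, "wy": 0, "wz": -0.03, "hand": 55},
  ],
)

```text
clock: 12.9
eef_pos: [0.5265, 0.2221, 0.0755]
tool_rot: [0.749, 0.663, -0.001, -0.0]
ft_force: [0.6, -0.5, -1.4]
grip_width: 0.062
grasp_force: 65.8
```

Emit:
drive_tool(
  rows=[
    {"dx": 0, "dy": 0, "dz": 0.12, "wx": 0, "wy": 0, "wz": 0, "hand": 55},
    {"dx": 0, "dy": 0, "dz": 0.2, "wx": 0, "wy": 0, "wz": 0, "hand": 55},
    {"dx": 0, "dy": 0, "dz": 0.26, "wx": 0, "wy": 0, "wz": 0, "hand": 55},
    {"dx": 0, "dy": 0, "dz": 0.3, "wx": 0, "wy": 0, "wz": 0, "hand": 55},
    {"dx": 0, "dy": 0, "dz": 0.3, "wx": 0, "wy": 0, "wz": 0, "hand": 55},
  ],
)

```text
clock: 13.4
eef_pos: [0.5271, 0.2226, 0.0616]
tool_rot: [0.749, 0.663, -0.0, -0.0]
ft_force: [-0.4, 0.5, -1.3]
grip_width: 0.062
grasp_force: 65.8
```

Emit:
drive_tool(
  rows=[
    {"dx": 0, "dy": 0, "dz": 0.03, "wx": 0, "wy": 0, "wz": 0, "hand": 55},
    {"dx": 0, "dy": 0, "dz": 0.06, "wx": 0, "wy": 0, "wz": 0, "hand": 55},
    {"dx": 0, "dy": 0, "dz": 0.06, "wx": 0, "wy": 0, "wz": 0, "hand": 55},
  ],
)

```text
clock: 13.7
eef_pos: [0.5272, 0.2226, 0.0587]
tool_rot: [0.749, 0.663, -0.0, -0.0]
ft_force: [-0.0, -0.1, -1.7]
grip_width: 0.062
grasp_force: 65.8
```

Emit:
drive_tool(
  rows=[
    {"dx": 0, "dy": 0, "dz": 0, "wx": 0, "wy": 0, "wz": 0, "hand": 70},
    {"dx": 0, "dy": 0, "dz": 0, "wx": 0, "wy": 0, "wz": 0, "hand": 76},
    {"dx": 0, "dy": 0, "dz": 0, "wx": 0, "wy": 0, "wz": 0, "hand": 76},
    {"dx": 0, "dy": 0, "dz": 0, "wx": 0, "wy": 0, "wz": 0, "hand": 76},
    {"dx": 0, "dy": 0, "dz": -0.3, "wx": 0, "wy": 0, "wz": 0, "hand": 76},
    {"dx": 0, "dy": 0, "dz": -1.0, "wx": 0, "wy": 0, "wz": 0, "hand": 76},
    {"dx": 0, "dy": 0, "dz": -1.8, "wx": 0, "wy": 0, "wz": 0, "hand": 76},
    {"dx": 0, "dy": 0, "dz": -2.6, "wx": 0, "wy": 0, "wz": 0, "hand": 80},
    {"dx": 0, "dy": 0, "dz": -3.0, "wx": 0, "wy": 0, "wz": 0, "hand": 80},
    {"dx": 0, "dy": 0, "dz": -3.0, "wx": 0, "wy": 0, "wz": 0, "hand": 80},
    {"dx": 0, "dy": 0, "dz": -3.0, "wx": 0, "wy": 0, "wz": 0, "hand": 80},
  ],
)

```text
clock: 14.8
eef_pos: [0.5272, 0.2226, 0.2087]
tool_rot: [0.749, 0.663, 0.0, 0.0]
ft_force: [-0.2, 0.5, 0.1]
grip_width: 0.0801
grasp_force: 0.0
```

```bash
python3 -c "
from seg import *
B=[(-.075,.075,-.032,.032,.05,.06)]
C,im=run('w7',[('board_a',B,.06)])
save('w7b.png',cv2.resize(im[0:300,60:460],(800,600),interpolation=cv2.INTER_CUBIC))"
```

```text
[0.5272 0.2226 0.2087] [1.207e-01 9.927e-01 2.000e-04] 0.03854210645894441
board_a 0.73 [261. 168.  65. 143.] [0.531 0.228 0.06 ]
  fit [0.5277 0.2218 1.4454] 0.97
board_a 0.69 [411. 336.  43.  80.] [ 0.693 -0.013  0.06 ]
  fit [ 0.6749 -0.1242  1.0782] 0.397
```

View pics/w7b.png

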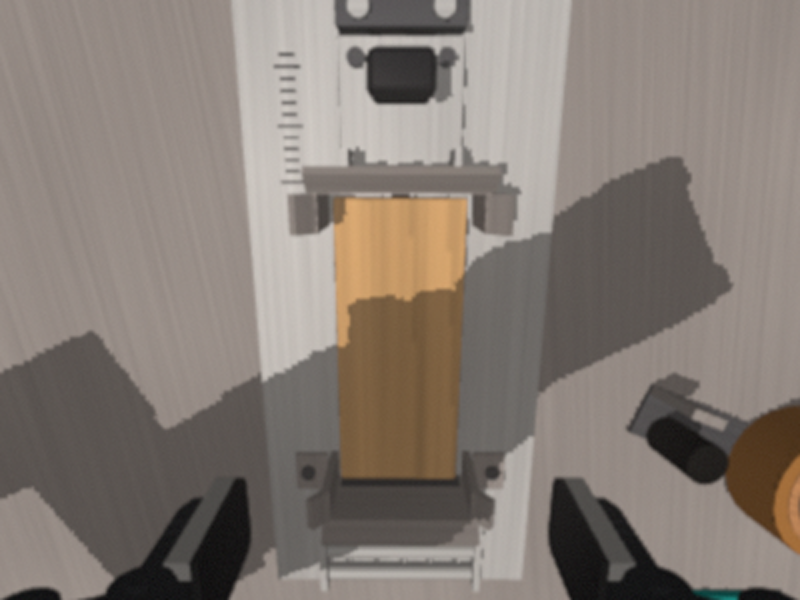

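Emit:
drive_tool(
  rows=[
    {"dx": -0.8, "dy": -0.03, "dz": 0, "wx": 0, "wy": 0, "wz": 1.2, "hand": 80},
    {"dx": -1.6, "dy": -0.07, "dz": 0, "wx": 0, "wy": 0, "wz": 2.4, "hand": 80},
    {"dx": -2.4, "dy": -0.1, "dz": 0, "wx": 0, "wy": 0, "wz": 3.6, "hand": 80},
    {"dx": -3.2, "dy": -0.13, "dz": 0, "wx": 0, "wy": 0, "wz": 4.8, "hand": 80},
    {"dx": -4.0, "dy": -0.17, "dz": 0, "wx": 0, "wy": 0, "wz": 6.0, "hand": 80},
    {"dx": -4.8, "dy": -0.2, "dz": 0, "wx": 0, "wy": 0, "wz": 7.2, "hand": 80},
    {"dx": -5.6, "dy": -0.23, "dz": 0.1, "wx": 0, "wy": 0, "wz": 8.4, "hand": 80},
    {"dx": -6.4, "dy": -0.27, "dz": 0.4, "wx": 0, "wy": 0, "wz": 9.6, "hand": 80},
    {"dx": -7.2, "dy": -0.3, "dz": 0.8, "wx": 0, "wy": 0, "wz": 10.8, "hand": 80},
    {"dx": -8.0, "dy": -0.33, "dz": 1.2, "wx": 0, "wy": 0, "wz": 12.0, "hand": 80},
    {"dx": -8.8, "dy": -0.37, "dz": 1.5, "wx": 0, "wy": 0, "wz": 13.2, "hand": 80},
    {"dx": -9.4, "dy": -0.39, "dz": 1.7, "wx": 0, "wy": 0, "wz": 14.27, "hand": 80},
    {"dx": -9.63, "dy": -0.4, "dz": 1.77, "wx": 0, "wy": 0, "wz": 14.27, "hand": 80},
    {"dx": -9.63, "dy": -0.4, "dz": 1.77, "wx": 0, "wy": 0, "wz": 14.27, "hand": 80},
    {"dx": -9.63, "dy": -0.4, "dz": 1.77, "wx": 0, "wy": 0, "wz": 14.27, "hand": 80},
    {"dx": -9.63, "dy": -0.4, "dz": 1.77, "wx": 0, "wy": 0, "wz": 14.27, "hand": 80},
  ],
)

```text
clock: 16.5
eef_pos: [0.4498, -0.2517, 0.1206]
tool_rot: [0.995, 0.103, 0.0, -0.0]
ft_force: [-0.2, 0.9, -0.3]
grip_width: 0.08
grasp_force: 0.0
```

```bash
python3 -c "
from seg import *
run('w8',[('board_a',BOARD,.01)])"
```

```text
[ 0.4498 -0.2517  0.1206] [9.787e-01 2.055e-01 4.000e-04] 0.0058325722162492575
board_a 0.87 [247. 333. 111.  26.] [ 0.282 -0.274  0.01 ]
  fit [ 0.2213 -0.3303  0.4122] 0.143
board_a 0.84 [258. 180.  69. 164.] [ 0.455 -0.249  0.01 ]
  fit [ 0.449  -0.2534  0.2042] 0.979
```

Emit:
drive_tool(
  rows=[
    {"dx": -0.02, "dy": 0.03, "dz": 0.8, "wx": 0, "wy": 0, "wz": 0, "hand": 80},
    {"dx": -0.02, "dy": 0.03, "dz": 1.5, "wx": 0, "wy": 0, "wz": 0, "hand": 80},
    {"dx": -0.02, "dy": 0.03, "dz": 2.0, "wx": 0, "wy": 0, "wz": 0, "hand": 80},
    {"dx": -0.02, "dy": 0.03, "dz": 2.24, "wx": 0, "wy": 0, "wz": 0, "hand": 80},
    {"dx": -0.02, "dy": 0.03, "dz": 2.24, "wx": 0, "wy": 0, "wz": 0, "hand": 75},
    {"dx": -0.02, "dy": 0.03, "dz": 2.24, "wx": 0, "wy": 0, "wz": 0, "hand": 55},
    {"dx": -0.02, "dy": 0.03, "dz": 2.24, "wx": 0, "wy": 0, "wz": 0, "hand": 55},
    {"dx": -0.02, "dy": 0.03, "dz": 2.24, "wx": 0, "wy": 0, "wz": 0, "hand": 55},
    {"dx": -0.02, "dy": 0.03, "dz": 2.24, "wx": 0, "wy": 0, "wz": 0, "hand": 55},
  ],
)

```text
clock: 17.5
eef_pos: [0.45, -0.2552, 0.0099]
tool_rot: [0.995, 0.102, 0.001, 0.001]
ft_force: [-0.1, 1.1, 6.1]
grip_width: 0.0616
grasp_force: 65.8
```

Emit:
drive_tool(
  rows=[
    {"dx": 0, "dy": 0, "dz": -0.5, "wx": 0, "wy": 0, "wz": 0, "hand": 55},
    {"dx": 0, "dy": 0, "dz": -1.2, "wx": 0, "wy": 0, "wz": 0, "hand": 55},
    {"dx": 0.1, "dy": -0.3, "dz": -2.0, "wx": 0, "wy": 0, "wz": -0.5, "hand": 55},
    {"dx": 0.35, "dy": -0.9, "dz": -2.8, "wx": 0, "wy": 0, "wz": -1.5, "hand": 55},
    {"dx": 0.65, "dy": -1.7, "dz": -3.2, "wx": 0, "wy": 0, "wz": -2.8, "hand": 55},
    {"dx": 0.95, "dy": -2.5, "dz": -3.2, "wx": 0, "wy": 0, "wz": -4.1, "hand": 55},
    {"dx": 1.25, "dy": -3.3, "dz": -3.2, "wx": 0, "wy": 0, "wz": -5.4, "hand": 55},
    {"dx": 1.6, "dy": -4.1, "dz": -3.2, "wx": 0, "wy": 0, "wz": -6.7, "hand": 55},
    {"dx": 1.9, "dy": -4.9, "dz": -3.2, "wx": 0, "wy": 0, "wz": -8.0, "hand": 55},
    {"dx": 2.2, "dy": -5.7, "dz": -3.2, "wx": 0, "wy": 0, "wz": -9.3, "hand": 55},
    {"dx": 2.5, "dy": -6.5, "dz": -3.2, "wx": 0, "wy": 0, "wz": -10.6, "hand": 55},
    {"dx": 2.8, "dy": -7.3, "dz": -3.2, "wx": 0, "wy": 0, "wz": -11.8, "hand": 55},
    {"dx": 3.1, "dy": -8.1, "dz": -3.2, "wx": 0, "wy": 0, "wz": -13.0, "hand": 55},
    {"dx": 3.35, "dy": -8.7, "dz": -3.2, "wx": 0, "wy": 0, "wz": -14.0, "hand": 55},
    {"dx": 3.46, "dy": -9.02, "dz": -3.2, "wx": 0, "wy": 0, "wz": -14.28, "hand": 55},
    {"dx": 3.46, "dy": -9.02, "dz": -3.2, "wx": 0, "wy": 0, "wz": -14.28, "hand": 55},
    {"dx": 3.46, "dy": -9.02, "dz": -3.2, "wx": 0, "wy": 0, "wz": -14.28, "hand": 55},
    {"dx": 3.46, "dy": -9.02, "dz": -3.2, "wx": 0, "wy": 0, "wz": -14.28, "hand": 55},
  ],
)

```text
clock: 19.3
eef_pos: [0.5262, 0.2206, 0.1683]
tool_rot: [0.749, 0.663, -0.001, 0.0]
ft_force: [-0.4, -0.3, -1.4]
grip_width: 0.0619
grasp_force: 65.8
```

Run:
```python
from h import *
o=bot.get_obs();C=cam('wrist',o);im=bot.camera('wrist')
M=R.from_quat(o['tool_rot']).as_matrix();psi=np.arctan2(M[1,0],M[0,0]);print(np.array(o['eef_pos']).round(4),psi,M[:,2].round(4),o['grip_width'])
d=bot.outline_of('wrist','board_a')[0]; print(d['score'],d['extent'])
m=d['region']; e=[]
for c in (215,240,260,280,300):
    rr=np.where(m[:,c])[0]; e.append((c,rr.min()-.0))
p=ray(C,e,o['eef_pos'][2]+.002);print('far edge tool', ((p-o['eef_pos'])@M).round(4)[:,:2].tolist())
r0=int(d['extent'][1]); cc=np.where(m[150])[0]; p=ray(C,[(cc.min(),150),(cc.max(),150)],o['eef_pos'][2]+.002);print(((p-o['eef_pos'])@M).round(4).tolist())
```

```text
[0.5262 0.2206 0.1683] 1.4483710940250003 [-6.e-04 -8.e-04 -1.e+00] 0.06192951202119502
0.91 [260.4, 223.0, 133.1, 232.7]
far edge tool [[0.074, -0.0185], [0.0745, -0.0076], [0.0745, 0.0011], [0.0745, 0.0099], [0.0745, 0.0186]]
[[0.0563, -0.0295, -0.002], [0.0563, 0.0318, -0.0021]]
```

Emit:
drive_tool(
  rows=[
    {"dx": 0.03, "dy": 0.015, "dz": 0.4, "wx": 0, "wy": 0, "wz": 0, "hand": 55},
    {"dx": 0.03, "dy": 0.015, "dz": 0.8, "wx": 0, "wy": 0, "wz": 0, "hand": 55},
    {"dx": 0.03, "dy": 0.015, "dz": 1.1, "wx": 0, "wy": 0, "wz": 0, "hand": 55},
    {"dx": 0.03, "dy": 0.015, "dz": 1.3, "wx": 0, "wy": 0, "wz": 0, "hand": 55},
    {"dx": 0.03, "dy": 0.015, "dz": 1.5, "wx": 0, "wy": 0, "wz": 0, "hand": 55},
    {"dx": 0.03, "dy": 0.015, "dz": 1.7, "wx": 0, "wy": 0, "wz": 0, "hand": 55},
    {"dx": 0.03, "dy": 0.015, "dz": 1.84, "wx": 0, "wy": 0, "wz": 0, "hand": 55},
    {"dx": 0.03, "dy": 0.015, "dz": 1.9, "wx": 0, "wy": 0, "wz": 0, "hand": 55},
    {"dx": 0.03, "dy": 0.015, "dz": 1.9, "wx": 0, "wy": 0, "wz": 0, "hand": 55},
  ],
)

```text
clock: 20.3
eef_pos: [0.5272, 0.2235, 0.073]
tool_rot: [0.748, 0.663, -0.0, -0.0]
ft_force: [0.1, -0.5, -1.2]
grip_width: 0.0617
grasp_force: 65.8
```

Emit:
drive_tool(
  rows=[
    {"dx": -0.02, "dy": 0, "dz": 0.03, "wx": 0, "wy": 0, "wz": 0, "hand": 55},
    {"dx": -0.02, "dy": 0, "dz": 0.06, "wx": 0, "wy": 0, "wz": 0, "hand": 55},
    {"dx": -0.02, "dy": 0, "dz": 0.06, "wx": 0, "wy": 0, "wz": 0, "hand": 55},
  ],
)

```text
clock: 20.6
eef_pos: [0.5273, 0.2226, 0.0704]
tool_rot: [0.748, 0.663, 0.0, 0.0]
ft_force: [-0.1, -0.8, -0.8]
grip_width: 0.0617
grasp_force: 65.8
```

Emit:
drive_tool(
  rows=[
    {"dx": 0, "dy": 0, "dz": 0.01, "wx": 0, "wy": 0, "wz": 0, "hand": 55},
    {"dx": 0, "dy": 0, "dz": 0.01, "wx": 0, "wy": 0, "wz": 0, "hand": 70},
    {"dx": 0, "dy": 0, "dz": 0.01, "wx": 0, "wy": 0, "wz": 0, "hand": 76},
    {"dx": 0, "dy": 0, "dz": 0.01, "wx": 0, "wy": 0, "wz": 0, "hand": 76},
    {"dx": 0, "dy": 0, "dz": 0.01, "wx": 0, "wy": 0, "wz": 0, "hand": 76},
    {"dx": 0, "dy": 0, "dz": -0.3, "wx": 0, "wy": 0, "wz": 0, "hand": 76},
    {"dx": 0, "dy": 0, "dz": -1.0, "wx": 0, "wy": 0, "wz": 0, "hand": 76},
    {"dx": 0, "dy": 0, "dz": -1.8, "wx": 0, "wy": 0, "wz": 0, "hand": 76},
    {"dx": 0, "dy": 0, "dz": -2.6, "wx": 0, "wy": 0, "wz": 0, "hand": 80},
    {"dx": 0, "dy": 0, "dz": -2.8, "wx": 0, "wy": 0, "wz": 0, "hand": 80},
    {"dx": 0, "dy": 0, "dz": -2.8, "wx": 0, "wy": 0, "wz": 0, "hand": 80},
    {"dx": 0, "dy": 0, "dz": -2.8, "wx": 0, "wy": 0, "wz": 0, "hand": 80},
  ],
)

```text
clock: 21.8
eef_pos: [0.5266, 0.2223, 0.2091]
tool_rot: [0.748, 0.663, -0.001, -0.0]
ft_force: [0.4, -0.3, -1.1]
grip_width: 0.0799
grasp_force: 0.0
```

```bash
python3 -c "
from seg import *
B=[(-.075,.075,-.032,.032,.05,.07)]
C,im=run('w9',[('board_a',B,.07)])
save('w9b.png',cv2.resize(im[0:300,60:460],(800,600),interpolation=cv2.INTER_CUBIC))"
```

```text
[0.5266 0.2223 0.2091] [ 1.198e-01  9.928e-01 -9.000e-04] 0.02677470295219227
board_a 0.88 [409. 337.  34.  78.] [ 0.685 -0.004  0.07 ]
  fit [ 0.6952 -0.1293  1.8945] 0.394
board_a 0.85 [260. 168.  62. 147.] [0.529 0.231 0.07 ]
  fit [0.528  0.221  1.4427] 0.967
```

View pics/w9b.png

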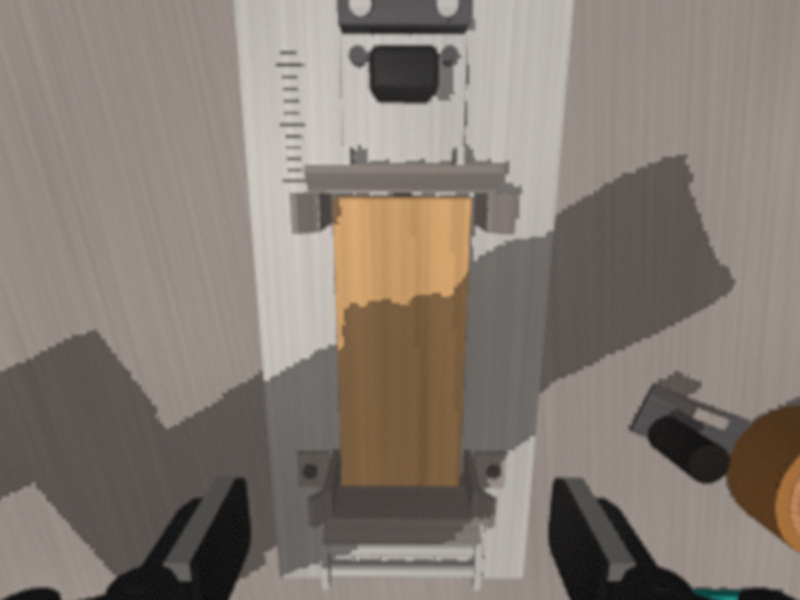

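The second board lies square on the first, from (334,197) to (463,486) in the crop. The guide's shoe is still against the stop block at row 31, and the gripper is clear.

```bash
python3 -c "
from workcell import bot
print(bot.job_done())"
```

```text
the job is handed in; nothing more can be done
None
```

Job handed in: the size guide is against its end stop and both long boards lie flat and stacked in the magazine; the short board, carton and tape dispenser were not touched.

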